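# Nip the flux jar in the one-hand jar holder

## Task

Stand the small squat flux jar upright on the bed of the jar holder, between the push slide and the sprung pad, and nudge the stiff slide up behind it so that the jar is held gently against the pad and stays held when you let go. The spring must be pressed about half-way in (the pad's pointer at the line on the fence): not so little that the jar is loose, and at no time fully home, or the glass may crack.

Things in the scene. Friction and masses are not known exactly. Their poses are not given: they have to be found in the camera images.
- jar_mid (a point): Middle (half-way up) of the flux jar: smallest jar on the bench, squat, open, clear glass with yellow-green paste, round, 40 mm in diameter, 39 mm high, 90 g, straight-sided in its lower 25 mm, loose; z is up. It stands on the bench at one of three places; a round wooden box (63 mm across, 23 mm high) and a flat tin (36 x 50 x 20 mm) stand at the other two
- jar: The same jar; this origin is the centre of its underside
- holder: Jar holder, fixed to the bench: dark steel bed 270 mm long (its x), 84 mm wide (its y), top face 10 mm above the bench. Origin: centre of its underside; x points along the bed the way the slide closes, from slide to fence; z up. Near the +x end an aluminium fence (60 mm wide, 30 mm high) is bolted on; on its near side is a sprung rubber-faced pad, 52 mm wide, 27 mm high
- pad_range (a point): Fixed point of the bed, 75 mm from the holder's origin along x and 15 mm above the bed: NOT the pad. The fence may be bolted anywhere in a 24 mm range and its place is not reported: the free pad's face lies up to 12 mm before or behind this point, to be found by touch. Pad spring: 2 N per mm from first touch, fully home at 6 mm; half-way (6 N) its brass pointer meets the line on the fence
- slide: Push slide: aluminium block, 56 mm wide, with a flat upright rubber face, 25 mm high, towards the pad; runs only along the holder's x, 105 mm of travel. Origin: foot of the rubber face at mid width, on the bed's top; axes as the holder's. Stiff: friction takes about 11 N to move it either way, and the spring's force comes on top when it presses the jar; it stays where it is left and so holds the jar
- tab (a point): Centre of the rear face (looks to -x) of the upright push tab at the back of the slide: 40 mm behind the slide's origin, 40 mm above the bed. The tab is 12 mm thick (x), 34 mm wide (y), its top 50 mm above the bed; the slide's block below ends in the same plane, and the bed behind is free
Things that resemble listed ones, but are neither listed nor needed, are in the scene too. Of the things like the jar, leave any that is blue; of the rest the larger one is meant.

How it is judged:
By the outcome, as a careful person would: the job done as asked, in the order asked, and still so for the second after the job is handed in, with the robot touching nothing.
It also fails if it takes over 62 s, if anything falls off the work surface, if the arm or the gripper's body presses on something with over 40 N, if the wrist force passes 120 N, or if a joint passes its speed limit or range.

## Robot

A 6-joint arm with a two-finger parallel gripper is mounted at the origin on a cart in front of the work surface, level with it; the furniture and walls round the work are solid. World frame = base frame: x ahead of the robot, y to its left, z up, the work surface at z = 0. Lengths are in m, angles in degrees, forces in N, time in s.
With the tool pointing down it reaches from about 0.275 to 0.775 m from the base axis. Payload 14.6 kg.
Tool frame: the origin (TCP) lies on the centre line of the jaws, within the pads' length; the fingertips stand 25 mm ahead of it and the grasp point (between the pads) lies 6 mm ahead of it (ctrl.finger_overhang is the distance from the TCP to the fingertips, in m); z points along the fingers, y is the direction in which the jaws open and shut (so a half turn about z gives the same grasp; the last joint's range is limited). The gripper opens to 85 mm and grips with 20 to 120 N. Pads are 22 mm wide; open, the fingers measure 114 mm over their backs; the gripper's body (76 mm by 85 mm) begins 54 mm behind the grasp point. The pads swing forward as they close: fully open they stand 13 mm farther back than shut.
Start: joints at [-84.643, 15.075, -2.767, 72.158, 0, 81.102], TCP at [0.129, -0.509, 0.256] pointing down, gripper open.
Joint ranges: [-151.79, 151.79], [-50.71, 97.33], [-67.44, 78.34], [-121.81, 120.89], [-77.56, 73.72], [-180, 180]. Speed limits (degrees/s): [108.29, 108.29, 147.25, 159.86, 180, 180].

## Interface

Orientations are given as [roll, pitch, yaw] about the fixed x, y, z axes, in that order (R = Rz(yaw) Ry(pitch) Rx(roll)).
In Python, from plant import ctrl, eyes, order gives the robot as it stands. The module is installed in compiled form; this text tells all that it offers.
- The arm moves only by the tool carry_out, never from a script. Its arguments are lists of equal length, an entry for each row: "linear": the shift along the tool's x, y, z in m, a list of three; "rotation": the turn, a rotation vector about the tool's x, y, z in rad, a list of three; "fingers": the closure, from 0 (fully open) to 1 (shut). A call has 1 to 10 rows; each row is the pose to reach, as a shift and turn from the pose measured when the call began, along the tool's axes at that moment; what a row does not reach only later rows make up. A row lasts 1/10 s, in which the tool goes at most 50 mm and 8.59 degrees, less where a joint would pass 70% of its speed; a pose out of reach is approached as far as the arm can. A call with a gripper value outside its range is refused whole. The fingers move at their own pace and stop on an object; "squeeze" is the grip in N (left out, the last holds). Time passes only in rows, so rows that repeat a pose let the fingers close. It gives the time, the measured TCP pose, the force and the opening at its end, in the units of the state.
- ctrl.sense(): the state, without advancing time (a new reading comes with each control period).
- eyes.snapshot(name): name is "scene" or "top"; returns a dict with "img" (400x640x3 uint8, blue, green, red), "z_map" (400x640 float32, m along the optical axis (not along the pixel's ray), 0 where there is no reading), "intrinsics" (3x3 intrinsics, pixels), "R" (3x3) and "t" (3): a world point X has camera coordinates R X + t. Camera axes: x right, y down, z forward; pixel columns grow to the right and rows downward; lengths in m; the calibration is good to about 2 mm. A picture is of the moment at which its call begins.
- order.close_job(): hands the job in, once; it reports no verdict.
The state is a dict: "t": time; "joint_positions": joint angles; "joint_velocities": joint speeds; "joint_efforts": joint torques, N m; "eef_pos": TCP position; "orientation": TCP orientation; "wrist_force": force on the tool from outside, world axes, zero at the start; "moment": the same for the moment, N m; "opening": finger opening in m.
Only numpy, scipy, OpenCV 4.12 (cv2) and the standard library are available. Lean on these libraries where they do the work, as an engineer would, in place of code of your own. Each camera call takes 0.05 s, during which the arm holds its last target.

## Working session

There is one attempt and no reset: what is moved stays moved. The work goes in short steps, Python scripts to look and compute and a tool call to move; the robot and the scene stay as the last step left them, time stands still between calls to the robot, and variables do not carry over. Pictures are saved under pics/ and viewed, and the job is handed in when it is done.

Besides the shell and the picture viewer there is one more tool, called after "Call:" by a JSON object that holds its "op" and its "data", one argument or row to a line. carry_out: Moves the arm, as the interface text tells. Its arguments: {"type":"object","properties":{"linear":{"type":"array","items":{"type":"array","items":{"type":"number"}}},"rotation":{"type":"array","items":{"type":"array","items":{"type":"number"}}},"fingers":{"type":"array","items":{"type":"number"}},"squeeze":{"type":"number"}},"required":["linear","rotation","fingers"]}

```bash
mkdir -p pics; python3 - <<'E'
from plant import ctrl,eyes
import cv2,numpy as np
s=ctrl.sense();print({k:np.round(v,3) for k,v in s.items()},ctrl.finger_overhang)
for n in("scene","top"):
    d=eyes.snapshot(n);cv2.imwrite(f"pics/{n}0.png",d["img"]);print(n,d["intrinsics"],d["R"],d["t"]);np.savez(f"{n}0.npz",**d)
E
```

```text
{'t': np.float64(0.0), 'joint_positions': array([-84.642,  15.099,  -2.804,  72.159,   0.   ,  81.102]), 'joint_velocities': array([ 0.069, -0.012, -0.082,  0.101,  0.071, -0.051]), 'joint_efforts': array([ 3.0000e-03, -6.3760e+01,  3.8458e+01,  1.3000e-02, -0.0000e+00,
       -0.0000e+00]), 'eef_pos': array([ 0.129, -0.509,  0.256]), 'orientation': array([-1.79939e+02, -1.00000e-02,  1.42560e+01]), 'wrist_force': array([-0.209, -0.169, -1.302]), 'moment': array([-0.004, -0.018, -0.014]), 'opening': np.float64(0.085)} 0.025
scene [[434.26305169   0.         316.79424321]
 [  0.         434.26305169 204.51865667]
 [  0.           0.           1.        ]] [[ 0.9154175  -0.40196682  0.02082008]
 [-0.23562098 -0.57709205 -0.7819511 ]
 [ 0.3263335   0.71090607 -0.62299198]] [-0.54034146  0.12822236  0.82357184]
top [[408.82210303   0.         320.13327589]
 [  0.         408.82210303 199.64205269]
 [  0.           0.           1.        ]] [[ 0.01383213 -0.99969893 -0.02026638]
 [-0.98987041 -0.01082636 -0.14156044]
 [ 0.14129841  0.02201917 -0.98972214]] [-0.09458226  0.57498081  0.85797136]
```

View pics/scene0.png

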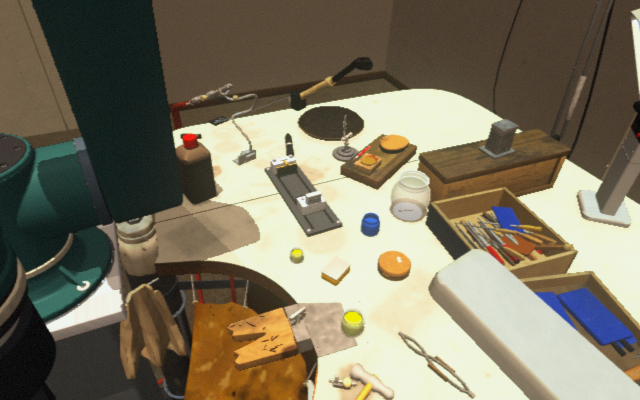

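View pics/top0.png

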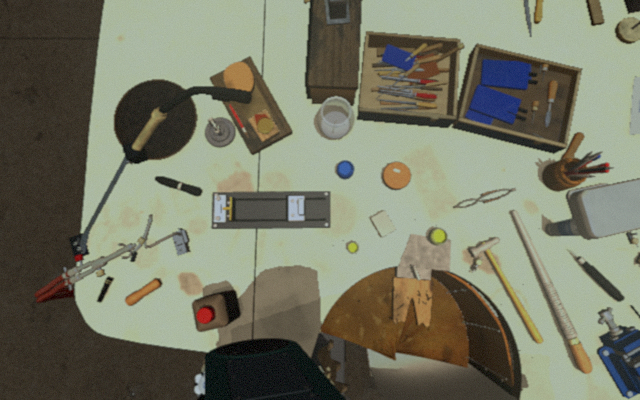

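Jar-like things in the top view: blue (345,169), a small yellow-green one (352,247) and a larger yellow-green one (438,236). I exclude the blue one. The larger yellow-green one should be the flux jar, and I'll check it in an enlarged crop along with the holder.

```bash
cat > h.py <<'E'
import numpy as np,cv2
def cast(d,u,v,z):
    K,R,t=d["intrinsics"],d["R"],d["t"]
    r=R.T@np.linalg.solve(K,[u,v,1.]);c=-R.T@t
    return c+r*(z-c[2])/r[2]
def dep(d,u,v):
    K,R,t=d["intrinsics"],d["R"],d["t"]
    z=float(d["z_map"][int(v),int(u)]);return R.T@(np.linalg.solve(K,[u,v,1.])*z-t)
def proj(d,X):
    p=d["intrinsics"]@(d["R"]@np.asarray(X)+d["t"]);return p[:2]/p[2]
E
python3 - <<'E'
import numpy as np,cv2
from h import *
T=dict(np.load("top0.npz"));S=dict(np.load("scene0.npz"))
for n,d in(("top",T),("scene",S)):
    hsv=cv2.cvtColor(d["img"],cv2.COLOR_BGR2HSV)
    m=cv2.inRange(hsv,(24,140,90),(40,255,255))
    k,l,st,c=cv2.connectedComponentsWithStats(m)
    for i in range(1,k):
        if st[i,4]>15:
            print(n,st[i],c[i].round(1),'z0.02:',cast(d,*c[i],0.02).round(4),'dep',dep(d,*c[i]).round(4))
a=cv2.resize(T["img"][180:235,205:340],None,fx=5,fy=5,interpolation=cv2.INTER_CUBIC)
b=cv2.resize(T["img"][215:270,330:465],None,fx=5,fy=5,interpolation=cv2.INTER_CUBIC)
cv2.imwrite("pics/ctop.png",np.vstack([a,b]))
a=cv2.resize(S["img"][140:240,250:350],None,fx=4,fy=4,interpolation=cv2.INTER_CUBIC)
b=cv2.resize(S["img"][240:340,280:380],None,fx=4,fy=4,interpolation=cv2.INTER_CUBIC)
cv2.imwrite("pics/cscene.png",np.hstack([a,b]))
E
```

```text
top [434 230  12  13 118] [439.3 235.9] z0.02: [ 0.5011 -0.3509  0.02  ] dep [ 0.5008 -0.3496  0.025 ]
top [349 243   8   9  56] [352.6 247.2] z0.02: [ 0.4737 -0.1601  0.02  ] dep [ 0.4738 -0.1603  0.0167]
scene [292 249  10   7  56] [296.4 252.1] z0.02: [ 0.4755 -0.1608  0.02  ] dep [ 0.4762 -0.1587  0.0178]
scene [344 311  18  15 200] [352.7 318.1] z0.02: [ 0.5053 -0.343   0.02  ] dep [ 0.5027 -0.347   0.0263]
scene [357 383  15  17  78] [364.1 391.4] z0.02: [ 0.4611 -0.4643  0.02  ] dep [ 0.4616 -0.4637  0.0188]
```

View pics/ctop.png

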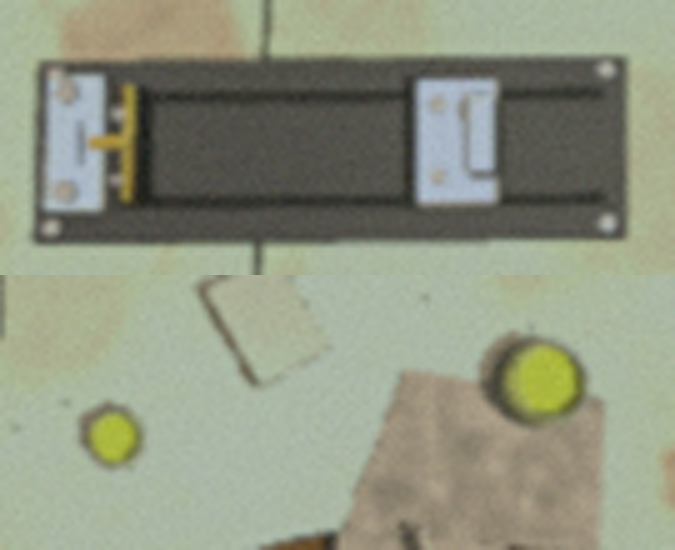

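View pics/cscene.png

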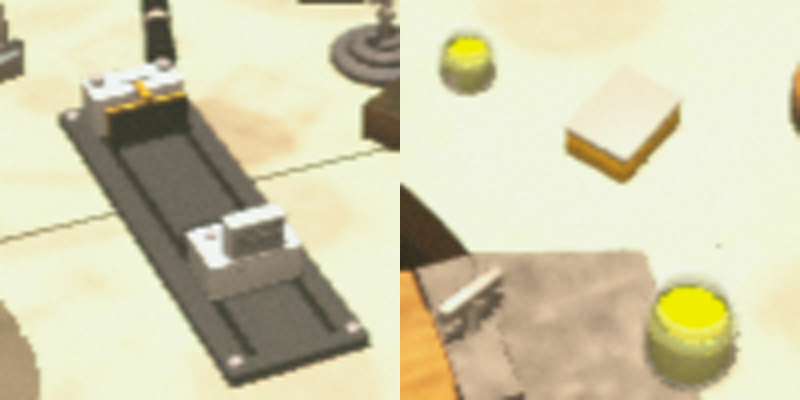

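The crop confirms it: the jar at top (439,236) / scene (352,318) is about twice as wide as the one at (352,247). The slide is at top (297,207) and the fence with its pointer at (222,207), so the holder's x points to image left (world +y). Next I measure.

```bash
python3 - <<'E'
from h import *
T=dict(np.load("top0.npz"));S=dict(np.load("scene0.npz"))
# jar paste triangulation
P=[]
for d,u in((T,(439.3,235.9)),(S,(352.7,318.1))):
    M=d["intrinsics"]@np.c_[d["R"],d["t"]];P.append((M,np.array(u)))
X=cv2.triangulatePoints(P[0][0],P[1][0],P[0][1],P[1][1]);X=(X[:3]/X[3]).ravel();print("paste tri",X)
for z in(.024,.026,.028):print(z,cast(T,439.3,235.9,z),cast(S,352.7,318.1,z))
for d,n,(u,v) in((T,"top",(439,236)),(S,"scene",(352,318))):
    for dv in range(-24,26,4):
        print(n,[tuple((dep(d,u+du,v+dv)*1000).round().astype(int)) for du in(-16,-8,0,8,16)])
# bed: dark mask in top
hsv=cv2.cvtColor(T["img"],cv2.COLOR_BGR2HSV);m=np.zeros(hsv.shape[:2],np.uint8)
g=cv2.cvtColor(T["img"],cv2.COLOR_BGR2GRAY);m[185:235,205:340]=(g[185:235,205:340]<110)*255
m=cv2.morphologyEx(m,cv2.MORPH_OPEN,np.ones((3,3)));cs=max(cv2.findContours(m,0,2)[0],key=cv2.contourArea)
r=cv2.minAreaRect(cs);b=cv2.boxPoints(r);print(r)
W=np.array([cast(T,*p,0.01) for p in b]);print(W.round(4))
e=[np.linalg.norm(W[i]-W[(i+1)%4]) for i in range(4)];print("sides",e,"centre",W.mean(0))
E
```

```text
paste tri [ 0.50110114 -0.34867048  0.02901528]
0.024 [ 0.50086457 -0.34979437  0.024     ] [ 0.50365862 -0.34559585  0.024     ]
0.026 [ 0.50075043 -0.34925808  0.026     ] [ 0.5028342  -0.34687156  0.026     ]
0.028 [ 0.50063628 -0.34872179  0.028     ] [ 0.50200979 -0.34814726  0.028     ]
top [(np.int64(556), np.int64(-321), np.int64(-1)), (np.int64(556), np.int64(-339), np.int64(0)), (np.int64(556), np.int64(-357), np.int64(0)), (np.int64(557), np.int64(-375), np.int64(0)), (np.int64(557), np.int64(-394), np.int64(-2))]
top [(np.int64(547), np.int64(-321), np.int64(1)), (np.int64(547), np.int64(-339), np.int64(-1)), (np.int64(547), np.int64(-357), np.int64(0)), (np.int64(548), np.int64(-376), np.int64(-4)), (np.int64(548), np.int64(-394), np.int64(-3))]
top [(np.int64(538), np.int64(-321), np.int64(-1)), (np.int64(538), np.int64(-339), np.int64(-1)), (np.int64(538), np.int64(-357), np.int64(-2)), (np.int64(539), np.int64(-375), np.int64(-1)), (np.int64(539), np.int64(-393), np.int64(-2))]
top [(np.int64(529), np.int64(-321), np.int64(-3)), (np.int64(529), np.int64(-338), np.int6
[... 5056 characters left out ...]
(2)), (np.int64(506), np.int64(-371), np.int64(0)), (np.int64(519), np.int64(-376), np.int64(0))]
scene [(np.int64(465), np.int64(-363), np.int64(2)), (np.int64(478), np.int64(-368), np.int64(1)), (np.int64(490), np.int64(-373), np.int64(2)), (np.int64(503), np.int64(-377), np.int64(-1)), (np.int64(515), np.int64(-383), np.int64(0))]
((273.0, 209.99998474121094), (111.99998474121094, 35.99999237060547), -0.0)
[[ 0.5131  0.1454  0.01  ]
 [ 0.5955  0.1495  0.01  ]
 [ 0.5982 -0.1067  0.01  ]
 [ 0.5162 -0.1076  0.01  ]]
sides [np.float64(0.08245685080337731), np.float64(0.2562286205118249), np.float64(0.08193610759774343), np.float64(0.2530170208903781)] centre [0.55574571 0.02014331 0.01      ]
```

```bash
python3 - <<'E'
from h import *
from scipy.optimize import least_squares
T=dict(np.load("top0.npz"));S=dict(np.load("scene0.npz"))
def cloud(d):
    v,u=np.mgrid[:400,:640];z=d["z_map"]
    p=np.stack([u,v,np.ones_like(u)],-1)@np.linalg.inv(d["intrinsics"]).T*z[...,None]
    return ((p-d["t"])@d["R"])[z>0]
for n,d in(("top",T),("scene",S)):
    C=cloud(d)
    j=C[(abs(C[:,0]-.501)<.032)&(abs(C[:,1]+.349)<.032)&(C[:,2]>.006)&(C[:,2]<.05)]
    r=np.hypot(j[:,0]-.501,j[:,1]+.349);w=j[r>.014]
    f=least_squares(lambda q:np.hypot(w[:,0]-q[0],w[:,1]-q[1])-.0195,[.501,-.349],loss='soft_l1',f_scale=.002)
    print(n,"jar",f.x,len(w),"ext",j.min(0),j.max(0))
    b=C[(C[:,0]>.45)&(C[:,0]<.66)&(abs(C[:,1]-.02)<.2)]
    m=b[(b[:,2]>.006)&(b[:,2]<.0135)];q=m[:,:2]
    r=cv2.minAreaRect((q*1000).astype(np.float32));print("bed",r,np.percentile(q,[1,99],axis=0), len(q))
    h=b[(b[:,2]>.03)&(b[:,2]<.07)]
    sl=h[(h[:,1]<0.02)];fe=h[h[:,1]>.05]
    for nm,g in(("slide>30",sl),("fence",fe)):
        g=g[(g[:,0]>.51)&(g[:,0]<.605)];print(nm,g.min(0),g.max(0))
    tb=sl[sl[:,2]>.045];print("tab",tb.min(0),tb.max(0),len(tb))
    # low y at mid x
# corners
for p in((213.2,192.4),(330,191.8),(330.4,227.6),(212.2,228)):print(cast(T,*p,.01).round(4))
for p in((250+60/4,140+118/4),(250+235/4,140+383/4),(250+370/4,140+340/4)):print("S",cast(S,*p,.01 if p[1]<200 else .01).round(4))
E
```

```text
top jar [ 0.50069803 -0.3486076 ] 184 ext [ 0.48081096 -0.36890635  0.00658986] [ 0.52038642 -0.32850527  0.04077907]
bed ((550.3717041015625, 28.57342529296875), (178.8524932861328, 377.099365234375), 0.7780216336250305) [[ 0.51327004 -0.10945227]
 [ 0.60024162  0.18627172]] 3307
slide>30 [ 0.53080434 -0.05364707  0.03004391] [ 0.58697223 -0.01379446  0.06335923]
fence [0.52616506 0.10370449 0.0302589 ] [0.5845477  0.14651895 0.04812165]
tab [ 0.54196164 -0.05364707  0.05315397] [ 0.57469129 -0.0423148   0.06335923] 94
scene jar [ 0.50088181 -0.34874437] 495 ext [ 0.48051089 -0.36970225  0.00608138] [ 0.51908741 -0.32957394  0.04130554]
bed ((547.2858276367188, 25.384078979492188), (198.216796875, 391.192626953125), 3.8170673847198486) [[ 0.46555611 -0.17177415]
 [ 0.63983901  0.21145638]] 1945
slide>30 [ 0.52957103 -0.05626759  0.0301642 ] [ 0.58637187 -0.01109325  0.06285663]
fence [0.52454759 0.10162331 0.03005126] [0.58499346 0.1475027  0.04760247]
tab [ 0.54137273 -0.05526849  0.04506771] [ 0.57516315 -0.03968439  0.06285663] 144
[0.5944 0.1582 0.01  ]
[ 0.5987 -0.109   0.01  ]
[ 0.5172 -0.1107  0.01  ]
[0.513  0.1563 0.01  ]
S [0.5142 0.1514 0.01  ]
S [ 0.5205 -0.1166  0.01  ]
S [ 0.6008 -0.1129  0.01  ]
```

Jar centre is (0.501,-0.349), and both views agree within 0.3 mm. The holder's yaw is about 91°. I move above the jar with the jaws across the holder's y, partly closed so I can check the fingertip height.

Call:
{"op": "carry_out", "data": {
  "linear": [
    [0.4, -0.0635, 0.106],
    [0.4, -0.0635, 0.106],
    [0.4, -0.0635, 0.106],
    [0.4, -0.0635, 0.106],
    [0.4, -0.0635, 0.106],
    [0.4, -0.0635, 0.106],
    [0.4, -0.0635, 0.106],
    [0.4, -0.0635, 0.106],
    [0.4, -0.0635, 0.106],
    [0.4, -0.0635, 0.106]
  ],
  "rotation": [
    [0, 0, -1.34],
    [0, 0, -1.34],
    [0, 0, -1.34],
    [0, 0, -1.34],
    [0, 0, -1.34],
    [0, 0, -1.34],
    [0, 0, -1.34],
    [0, 0, -1.34],
    [0, 0, -1.34],
    [0, 0, -1.34]
  ],
  "fingers": [0.3, 0.3, 0.3, 0.3, 0.3, 0.3, 0.3, 0.3, 0.3, 0.3],
  "squeeze": 20
}}

```text
t: 1.1
eef_pos: [0.503, -0.3468, 0.1485]
orientation: [-179.9, -0.1, 91.4]
wrist_force: [-0.9, 0.0, -0.6]
opening: 0.0599
```

```bash
python3 - <<'E'
from plant import ctrl,eyes
from h import *
s=ctrl.sense();print({k:np.round(s[k],3) for k in("t","eef_pos","orientation","opening","wrist_force","joint_positions")})
for n in("scene","top"):
    d=eyes.snapshot(n);cv2.imwrite(f"pics/{n}1.png",d["img"]);np.savez(f"{n}1.npz",**d)
E
```

```text
{'t': np.float64(1.1), 'eef_pos': array([ 0.503, -0.347,  0.149]), 'orientation': array([-1.79929e+02, -1.41000e-01,  9.14140e+01]), 'opening': np.float64(0.06), 'wrist_force': array([-0.891,  0.046, -0.594]), 'joint_positions': array([-4.2245e+01,  2.6303e+01, -2.3140e+00,  6.1532e+01,  5.3000e-02,
        4.6341e+01])}
```

View pics/scene1.png

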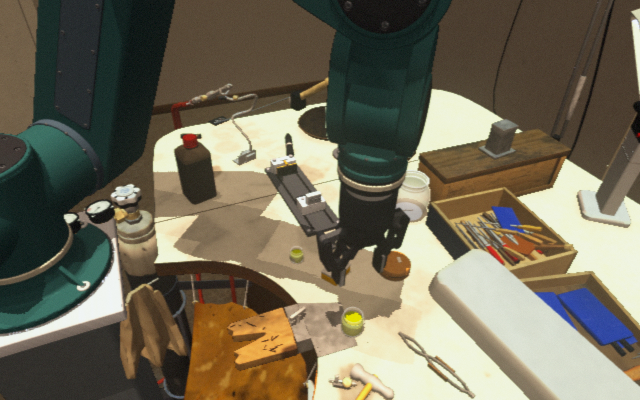

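```bash
python3 - <<'E'
from h import *
from plant import ctrl
print(ctrl.sense()["eef_pos"],ctrl.sense()["orientation"])
d=dict(np.load("scene1.npz"))
v,u=np.mgrid[:400,:640];z=d["z_map"]
p=np.stack([u,v,np.ones_like(u)],-1)@np.linalg.inv(d["intrinsics"]).T*z[...,None]
C=(p-d["t"])@d["R"]
m=(abs(C[...,0]-.503)<.08)&(abs(C[...,1]+.347)<.04)&(C[...,2]>.07)&(C[...,2]<.2)
q=C[m];
for s,n in((q[:,0]<.503,"left"),(q[:,0]>=.503,"right")):
    a=q[s];print(n,len(a),a[:,2].min() if len(a) else 0)
    a=a[np.argsort(a[:,2])][:12];print(a.round(3))
cv2.imwrite("pics/c1.png",cv2.resize(d["img"][215:300,300:430],None,fx=6,fy=6))
E
```

```text
[ 0.5009822  -0.34835213  0.1496855 ] [-1.79950102e+02 -7.96052088e-02  9.09048200e+01]
left 730 0.13034637702042495
[[ 0.468 -0.354  0.13 ]
 [ 0.467 -0.353  0.131]
 [ 0.467 -0.352  0.132]
 [ 0.473 -0.357  0.132]
 [ 0.467 -0.355  0.133]
 [ 0.471 -0.357  0.133]
 [ 0.467 -0.358  0.134]
 [ 0.468 -0.356  0.135]
 [ 0.467 -0.354  0.135]
 [ 0.473 -0.357  0.135]
 [ 0.469 -0.358  0.136]
 [ 0.462 -0.345  0.136]]
right 627 0.12879045151034227
[[ 0.534 -0.346  0.129]
 [ 0.534 -0.349  0.129]
 [ 0.534 -0.335  0.13 ]
 [ 0.533 -0.34   0.13 ]
 [ 0.534 -0.352  0.13 ]
 [ 0.533 -0.338  0.13 ]
 [ 0.538 -0.354  0.131]
 [ 0.533 -0.343  0.131]
 [ 0.533 -0.346  0.132]
 [ 0.534 -0.354  0.132]
 [ 0.534 -0.342  0.132]
 [ 0.533 -0.349  0.132]]
```

View pics/c1.png

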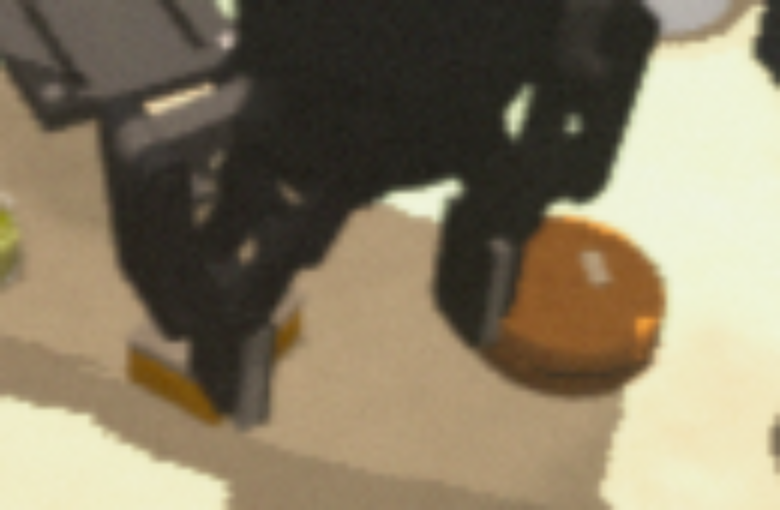

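Both fingertips sit about 20 mm ahead of the TCP at 60 mm opening, and the jar is centred between them. I descend until the TCP is at z = 0.026 and grip softly.

Call:
{"op": "carry_out", "data": {
  "linear": [
    [0, 0, 0.04],
    [0, 0, 0.08],
    [0, 0, 0.105],
    [0, 0, 0.118],
    [0, 0, 0.124],
    [0, 0, 0.124],
    [0, 0, 0.124],
    [0, 0, 0.124],
    [0, 0, 0.124],
    [0, 0, 0.124]
  ],
  "rotation": [
    [0, 0, 0],
    [0, 0, 0],
    [0, 0, 0],
    [0, 0, 0],
    [0, 0, 0],
    [0, 0, 0],
    [0, 0, 0],
    [0, 0, 0],
    [0, 0, 0],
    [0, 0, 0]
  ],
  "fingers": [0.3, 0.3, 0.3, 0.3, 0.3, 0.3, 0.5, 0.6, 0.7, 0.7],
  "squeeze": 25
}}

```text
t: 2.2
eef_pos: [0.5015, -0.3488, 0.0272]
orientation: [180.0, 0.0, 90.9]
wrist_force: [-2.0, 0.1, 5.5]
opening: 0.0386
```

```bash
python3 - <<'E'
from plant import ctrl
import numpy as np
s=ctrl.sense();print({k:np.round(s[k],4) for k in("t","eef_pos","orientation","opening","wrist_force")})
E
```

```text
{'t': np.float64(2.2), 'eef_pos': array([ 0.5015, -0.3488,  0.0272]), 'orientation': array([1.79963e+02, 2.56000e-02, 9.08974e+01]), 'opening': np.float64(0.0386), 'wrist_force': array([-1.9699,  0.1439,  5.5171])}
```

Call:
{"op": "carry_out", "data": {
  "linear": [
    [0, 0, -0.01],
    [0, 0, -0.04],
    [0, 0, -0.08],
    [0, 0, -0.11],
    [0, 0, -0.11]
  ],
  "rotation": [
    [0, 0, 0],
    [0, 0, 0],
    [0, 0, 0],
    [0, 0, 0],
    [0, 0, 0]
  ],
  "fingers": [0.7, 0.7, 0.7, 0.7, 0.7]
}}

```text
t: 2.7
eef_pos: [0.5029, -0.35, 0.1425]
orientation: [179.6, 0.3, 90.9]
wrist_force: [0.5, -0.7, -2.1]
opening: 0.0389
```

```bash
python3 - <<'E'
from plant import ctrl,eyes
from h import *
s=ctrl.sense();print({k:np.round(s[k],4) for k in("t","eef_pos","orientation","opening","wrist_force")})
d=eyes.snapshot("scene");np.savez("scene2.npz",**d)
cv2.imwrite("pics/c2.png",cv2.resize(d["img"][200:330,280:450],None,fx=4,fy=4))
T=dict(np.load("top0.npz"));S=dict(np.load("scene0.npz"))
cv2.imwrite("pics/f0.png",np.hstack([cv2.resize(T["img"][190:230,208:248],None,fx=10,fy=10,interpolation=2),cv2.resize(S["img"][145:185,263:303],None,fx=10,fy=10,interpolation=2)]))
def cloud(d):
    v,u=np.mgrid[:400,:640];z=d["z_map"]
    p=np.stack([u,v,np.ones_like(u)],-1)@np.linalg.inv(d["intrinsics"]).T*z[...,None]
    return ((p-d["t"])@d["R"])[z>0]
for d in(T,S):
    C=cloud(d);C=C[(abs(C[:,0]-.555)<.02)&(abs(C[:,1]-.02)<.14)]
    for a in range(-60,150,3):
        if -15<a<75: continue
        c=C[(C[:,1]*1000>=a)&(C[:,1]*1000<a+3)];print(a,len(c),np.percentile(c[:,2]*1000,[5,50,95]).round(0) if len(c) else '',end=' | ')
    print()
E
```

```text
{'t': np.float64(2.7), 'eef_pos': array([ 0.5029, -0.35  ,  0.1425]), 'orientation': array([179.6478,   0.3213,  90.8971]), 'opening': np.float64(0.0389), 'wrist_force': array([ 0.5434, -0.6901, -2.0683])}
-60 35 [ 7.  9. 13.] | -57 18 [ 8. 11. 12.] | -54 52 [ 9. 54. 61.] | -51 25 [35. 59. 62.] | -48 27 [37. 59. 62.] | -45 29 [35. 60. 62.] | -42 11 [34. 35. 37.] | -39 29 [33. 36. 38.] | -36 18 [34. 36. 38.] | -33 29 [32. 36. 38.] | -30 24 [33. 35. 37.] | -27 18 [35. 37. 40.] | -24 30 [33. 36. 38.] | -21 23 [33. 36. 38.] | -18 21 [31. 35. 37.] | -15 15 [31. 35. 37.] | 75 19 [ 8.  9. 12.] | 78 22 [ 7. 10. 12.] | 81 23 [ 8.  9. 13.] | 84 23 [ 8. 10. 13.] | 87 20 [ 8. 10. 13.] | 90 25 [ 8. 10. 12.] | 93 22 [ 6.  9. 11.] | 96 22 [ 7.  9. 12.] | 99 20 [ 7. 10. 12.] | 102 67 [ 8. 19. 37.] | 105 32 [16. 36. 42.] | 108 26 [34. 37. 41.] | 111 12 [36. 37. 42.] | 114 11 [25. 31. 44.] | 117 20 [11. 28. 42.] | 120 58 [10. 34. 42.] | 123 23 [36. 39. 43.] | 126 27 [37. 40. 41.] | 129 24 [37. 39. 43.] | 132 25 [38. 40. 44.] | 135 26 [38. 40. 46.] | 138 20 [38. 40. 43.] | 141 27 [37. 40. 42.] | 144 14
[... 247 characters left out ...]
 39.] | -30 4 [36. 37. 40.] | -27 6 [36. 37. 38.] | -24 4 [36. 36. 37.] | -21 6 [36. 36. 37.] | -18 6 [36. 37. 38.] | -15 5 [35. 36. 36.] | 75 12 [10. 11. 12.] | 78 12 [10. 11. 12.] | 81 13 [10. 11. 13.] | 84 11 [10. 11. 12.] | 87 13 [ 9. 11. 13.] | 90 11 [10. 11. 13.] | 93 10 [10. 12. 13.] | 96 12 [10. 11. 13.] | 99 14 [10. 12. 27.] | 102 60 [11. 27. 38.] | 105 82 [11. 26. 39.] | 108 31 [10. 28. 43.] | 111 11 [36. 37. 40.] | 114 3 [37. 43. 44.] | 117 5 [36. 39. 41.] | 120 38 [33. 38. 43.] | 123 17 [34. 41. 43.] | 126 11 [40. 42. 44.] | 129 5 [40. 41. 44.] | 132 15 [39. 41. 45.] | 135 12 [40. 42. 45.] | 138 11 [40. 41. 46.] | 141 10 [39. 41. 42.] | 144 5 [40. 41. 42.] | 147 1 [40. 40. 40.] |
```

View pics/c2.png

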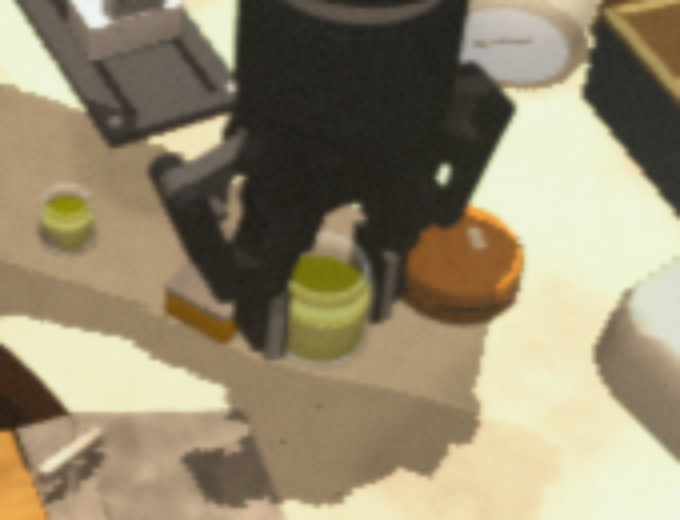

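View pics/f0.png

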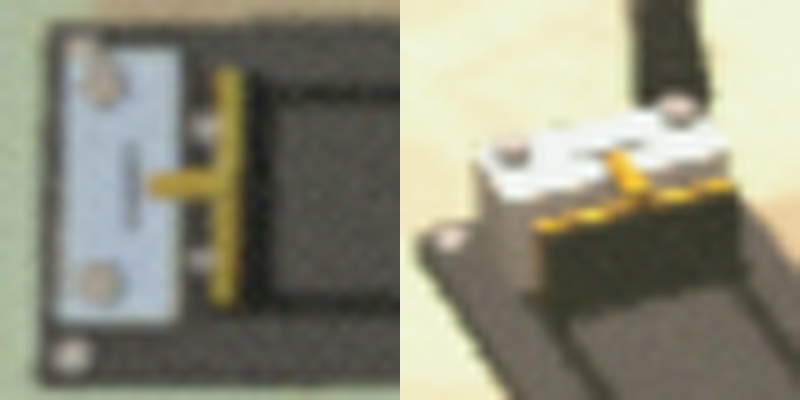

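The jar is upright in the grip. The pad face, seen from both views, is at about y = 0.103. I carry the jar over the slide to stand about 8 mm short of the pad.

Call:
{"op": "carry_out", "data": {
  "linear": [
    [0.03, 0.004, 0],
    [0.07, 0.01, 0],
    [0.115, 0.016, 0],
    [0.16, 0.022, 0],
    [0.21, 0.029, 0],
    [0.26, 0.036, 0],
    [0.31, 0.043, 0],
    [0.36, 0.05, 0],
    [0.4, 0.056, 0],
    [0.424, 0.0593, 0]
  ],
  "rotation": [
    [0, 0, 0],
    [0, 0, 0],
    [0, 0, 0],
    [0, 0, 0],
    [0, 0, 0],
    [0, 0, 0],
    [0, 0, 0],
    [0, 0, 0],
    [0, 0, 0],
    [0, 0, 0]
  ],
  "fingers": [0.7, 0.7, 0.7, 0.7, 0.7, 0.7, 0.7, 0.7, 0.7, 0.7]
}}

```text
t: 3.75
eef_pos: [0.5543, 0.0785, 0.1382]
orientation: [179.8, 0.2, 91.0]
wrist_force: [0.4, -0.1, -1.3]
opening: 0.0383
```

Call:
{"op": "carry_out", "data": {
  "linear": [
    [0, 0, 0],
    [0, 0, 0],
    [0, 0, 0]
  ],
  "rotation": [
    [0, 0, 0],
    [0, 0, 0],
    [0, 0, 0]
  ],
  "fingers": [0.7, 0.7, 0.7]
}}

```text
t: 4.05
eef_pos: [0.5541, 0.0777, 0.138]
orientation: [179.9, 0.2, 91.0]
wrist_force: [0.3, -0.5, -1.1]
opening: 0.0384
```

```bash
python3 - <<'E'
from plant import ctrl,eyes
from h import *
d=eyes.snapshot("scene")
s=ctrl.sense();print({k:np.round(s[k],4) for k in("t","eef_pos","orientation","opening","wrist_force")})
cv2.imwrite("pics/c3.png",cv2.resize(d["img"][100:240,220:380],None,fx=4,fy=4))
E
```

```text
{'t': np.float64(4.1), 'eef_pos': array([0.5542, 0.0775, 0.138 ]), 'orientation': array([179.8527,   0.1921,  90.9538]), 'opening': np.float64(0.039), 'wrist_force': array([ 0.2406, -0.6595, -1.4596])}
```

View pics/c3.png

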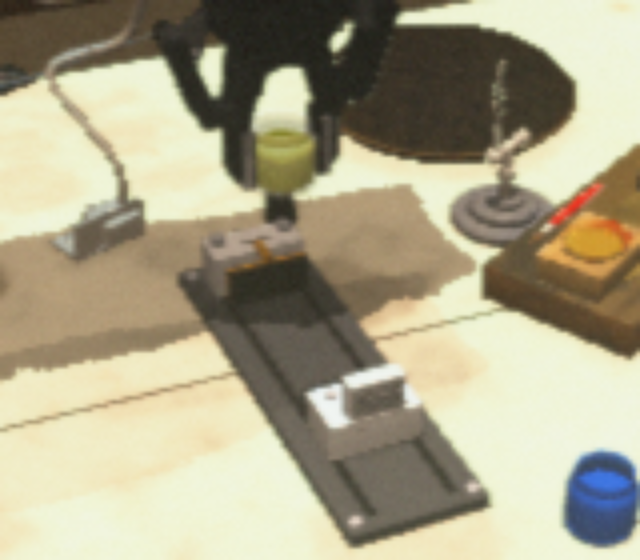

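Call:
{"op": "carry_out", "data": {
  "linear": [
    [-0.003, 0.001, 0.03],
    [-0.0045, 0.0012, 0.065],
    [-0.0045, 0.0012, 0.085],
    [-0.0045, 0.0012, 0.094],
    [-0.0045, 0.0012, 0.098],
    [-0.0045, 0.0012, 0.0995],
    [-0.0045, 0.0012, 0.0995],
    [-0.0045, 0.0012, 0.0995]
  ],
  "rotation": [
    [0, 0, 0],
    [0, 0, 0],
    [0, 0, 0],
    [0, 0, 0],
    [0, 0, 0],
    [0, 0, 0],
    [0, 0, 0],
    [0, 0, 0]
  ],
  "fingers": [0.7, 0.7, 0.7, 0.7, 0.7, 0.7, 0.7, 0.7]
}}

```text
t: 4.9
eef_pos: [0.5562, 0.0726, 0.0394]
orientation: [179.8, 0.2, 91.0]
wrist_force: [-0.2, 0.7, -0.3]
opening: 0.0387
```

Call:
{"op": "carry_out", "data": {
  "linear": [
    [0, 0, 0.001],
    [0, 0, 0.002],
    [0, 0, 0.0025],
    [0, 0, 0.0025]
  ],
  "rotation": [
    [0, 0, 0],
    [0, 0, 0],
    [0, 0, 0],
    [0, 0, 0]
  ],
  "fingers": [0.7, 0.7, 0.7, 0.7]
}}

```text
t: 5.3
eef_pos: [0.5564, 0.0726, 0.0372]
orientation: [179.7, 0.2, 91.0]
wrist_force: [-1.9, -0.4, 3.4]
opening: 0.0392
```

```bash
python3 - <<'E'
from plant import ctrl,eyes
from h import *
d=eyes.snapshot("scene")
s=ctrl.sense();print({k:np.round(s[k],4) for k in("t","eef_pos","orientation","opening","wrist_force")})
cv2.imwrite("pics/c4.png",cv2.resize(d["img"][130:230,240:360],None,fx=6,fy=6))
E
```

```text
{'t': np.float64(5.35), 'eef_pos': array([0.5564, 0.0726, 0.0372]), 'orientation': array([179.7473,   0.2003,  90.9539]), 'opening': np.float64(0.0387), 'wrist_force': array([-0.9761, -0.3445,  5.278 ])}
```

View pics/c4.png

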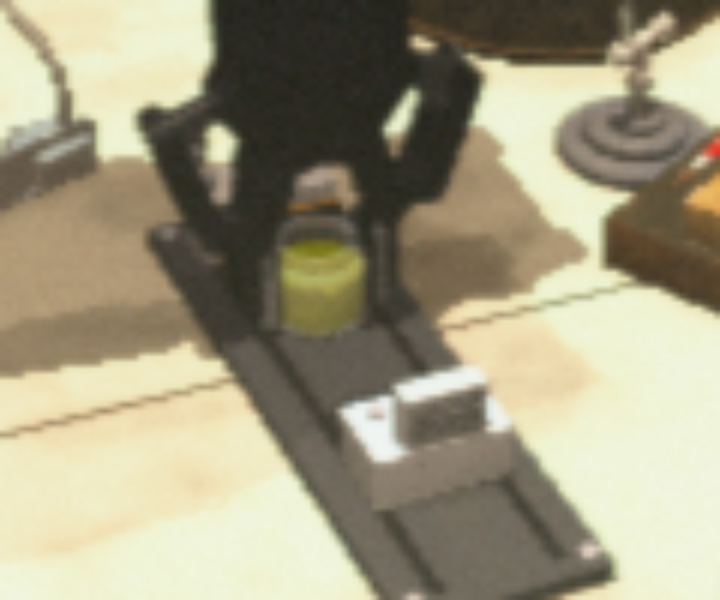

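The jar rests on the bed (about 5 N support force) between the slide and pad. I release it, rise, and go behind the tab.

Call:
{"op": "carry_out", "data": {
  "linear": [
    [0, 0, 0],
    [0, 0, 0],
    [0, 0, 0],
    [0, 0, 0],
    [0, 0, -0.01],
    [0, 0, -0.03],
    [0, 0, -0.06],
    [0, 0, -0.1],
    [0, 0, -0.1]
  ],
  "rotation": [
    [0, 0, 0],
    [0, 0, 0],
    [0, 0, 0],
    [0, 0, 0],
    [0, 0, 0],
    [0, 0, 0],
    [0, 0, 0],
    [0, 0, 0],
    [0, 0, 0]
  ],
  "fingers": [0.4, 0.3, 0.3, 0.3, 0.3, 0.3, 0.3, 0.3, 0.3]
}}

```text
t: 6.25
eef_pos: [0.5581, 0.073, 0.1424]
orientation: [179.3, 0.2, 91.0]
wrist_force: [1.0, 0.6, -0.0]
opening: 0.0598
```

Call:
{"op": "carry_out", "data": {
  "linear": [
    [-0.04, 0, 0],
    [-0.08, -0.001, 0],
    [-0.12, -0.001, 0],
    [-0.158, -0.001, 0],
    [-0.158, -0.001, 0],
    [-0.158, -0.001, 0],
    [-0.158, -0.001, 0]
  ],
  "rotation": [
    [0, 0, 0],
    [0, 0, 0],
    [0, 0, 0],
    [0, 0, 0],
    [0, 0, 0],
    [0, 0, 0],
    [0, 0, 0]
  ],
  "fingers": [0.3, 0.3, 1, 1, 1, 1, 1]
}}

```text
t: 6.95
eef_pos: [0.5595, -0.0843, 0.143]
orientation: [179.3, 0.2, 91.0]
wrist_force: [0.4, -0.0, 0.2]
opening: -0.0002
```

```bash
python3 - <<'E'
from plant import ctrl,eyes
from h import *
d=eyes.snapshot("scene")
s=ctrl.sense();print({k:np.round(s[k],4) for k in("t","eef_pos","orientation","opening","wrist_force")})
cv2.imwrite("pics/c5.png",cv2.resize(d["img"][130:230,240:360],None,fx=6,fy=6))
E
```

```text
{'t': np.float64(7.0), 'eef_pos': array([ 0.5596, -0.084 ,  0.143 ]), 'orientation': array([179.338 ,   0.2028,  91.0209]), 'opening': np.float64(0.0001), 'wrist_force': array([-0.2014,  0.6088, -0.1966])}
```

View pics/c5.png

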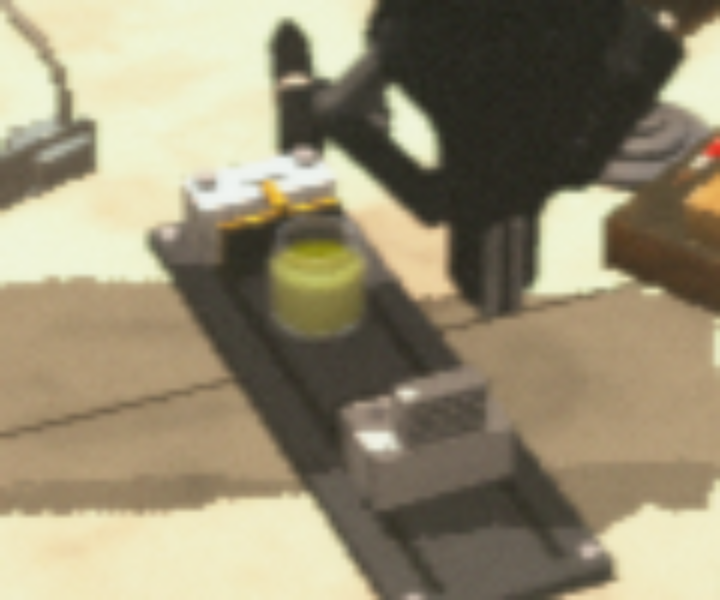

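Call:
{"op": "carry_out", "data": {
  "linear": [
    [0, -0.001, 0.03],
    [0, -0.002, 0.06],
    [0, -0.002, 0.078],
    [0, -0.002, 0.087],
    [0, -0.002, 0.087],
    [0, -0.002, 0.087]
  ],
  "rotation": [
    [0.005, 0, 0],
    [0.0115, 0, 0],
    [0.0115, 0, 0],
    [0.0115, 0, 0],
    [0.0115, 0, 0],
    [0.0115, 0, 0]
  ],
  "fingers": [1, 1, 1, 1, 1, 1]
}}

```text
t: 7.6
eef_pos: [0.5591, -0.0841, 0.0568]
orientation: [179.9, 0.2, 91.1]
wrist_force: [0.3, -0.5, 0.2]
opening: -0.0
```

```bash
python3 - <<'E'
from plant import ctrl,eyes
from h import *
d=eyes.snapshot("top");np.savez("top5.npz",**d)
s=ctrl.sense();print({k:np.round(s[k],4) for k in("t","eef_pos","orientation","opening","wrist_force")})
cv2.imwrite("pics/t5.png",cv2.resize(d["img"][180:235,205:340],None,fx=5,fy=5,interpolation=2))
m=cv2.inRange(cv2.cvtColor(d["img"],cv2.COLOR_BGR2HSV),(24,140,60),(40,255,255));m[:,:236]=0;m[:180]=0;m[235:]=0;m[:,340:]=0
k,l,st,c=cv2.connectedComponentsWithStats(m);i=1+st[1:,4].argmax();print(st[i],c[i],cast(d,*c[i],.037))
E
```

```text
{'t': np.float64(7.65), 'eef_pos': array([ 0.5592, -0.0842,  0.057 ]), 'orientation': array([179.9194,   0.2278,  91.0446]), 'opening': np.float64(0.0001), 'wrist_force': array([ 0.7604,  0.1744, -0.092 ])}Traceback (most recent call last):
  File "<stdin>", line 7, in <module>
ValueError: attempt to get argmax of an empty sequence
```

View pics/t5.png

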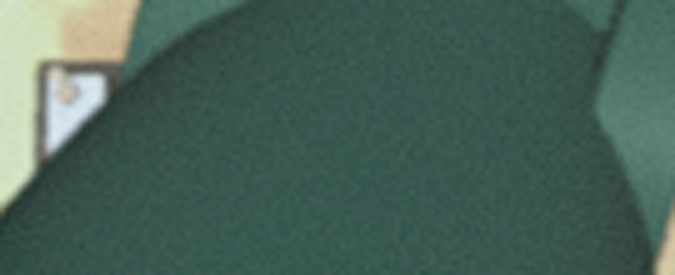

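Call:
{"op": "carry_out", "data": {
  "linear": [
    [0.01, 0, 0],
    [0.015, 0, 0],
    [0.022, 0, 0],
    [0.03, 0, 0],
    [0.038, 0, 0],
    [0.046, 0, 0],
    [0.054, 0, 0],
    [0.062, 0, 0],
    [0.069, 0, 0],
    [0.074, 0, 0]
  ],
  "rotation": [
    [0, 0, 0],
    [0, 0, 0],
    [0, 0, 0],
    [0, 0, 0],
    [0, 0, 0],
    [0, 0, 0],
    [0, 0, 0],
    [0, 0, 0],
    [0, 0, 0],
    [0, 0, 0]
  ],
  "fingers": [1, 1, 1, 1, 1, 1, 1, 1, 1, 1]
}}

```text
t: 8.65
eef_pos: [0.558, -0.0107, 0.0575]
orientation: [179.9, 0.4, 91.0]
wrist_force: [-2.5, -11.3, 7.1]
opening: -0.0002
```

```bash
cat > look.py <<'E'
from plant import ctrl,eyes
from h import *
import sys
d=eyes.snapshot("scene");np.savez("last.npz",**d)
s=ctrl.sense();print({k:np.round(s[k],4) for k in("t","eef_pos","orientation","wrist_force")})
cv2.imwrite(f"pics/{sys.argv[1]}.png",cv2.resize(d["img"][140:220,255:345],None,fx=7,fy=7,interpolation=2))
E
python3 look.py c6
```

```text
{'t': np.float64(8.7), 'eef_pos': array([ 0.558 , -0.0102,  0.0575]), 'orientation': array([179.8774,   0.3811,  91.0365]), 'wrist_force': array([-1.3714, -7.9697,  6.1654])}
```

View pics/c6.png

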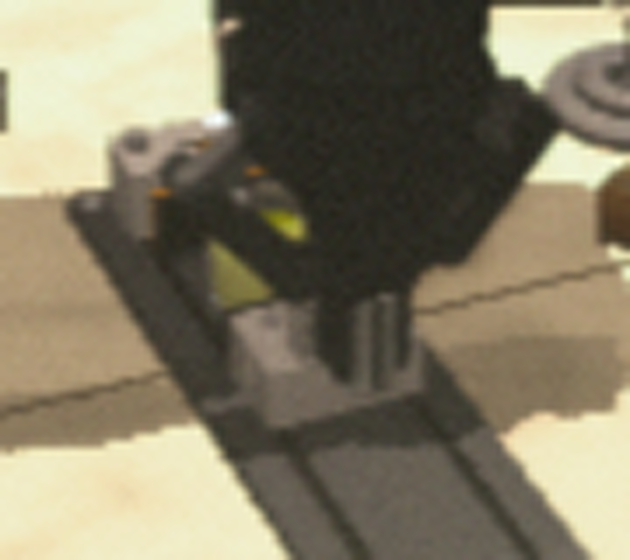

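Call:
{"op": "carry_out", "data": {
  "linear": [
    [0.002, 0, 0],
    [0.004, 0, 0],
    [0.006, 0, 0],
    [0.008, 0, 0],
    [0.01, 0, 0],
    [0.012, 0, 0],
    [0.014, 0, 0],
    [0.016, 0, 0]
  ],
  "rotation": [
    [0, 0, 0],
    [0, 0, 0],
    [0, 0, 0],
    [0, 0, 0],
    [0, 0, 0],
    [0, 0, 0],
    [0, 0, 0],
    [0, 0, 0]
  ],
  "fingers": [1, 1, 1, 1, 1, 1, 1, 1]
}}

```text
t: 9.5
eef_pos: [0.5577, 0.005, 0.0576]
orientation: [179.9, 0.6, 91.0]
wrist_force: [-1.0, -11.9, 0.0]
opening: -0.0
```

Call:
{"op": "carry_out", "data": {
  "linear": [
    [0.001, 0, 0],
    [0.002, 0, 0]
  ],
  "rotation": [
    [0, 0, 0],
    [0, 0, 0]
  ],
  "fingers": [1, 1]
}}

```text
t: 9.7
eef_pos: [0.5576, 0.0062, 0.0577]
orientation: [179.9, 0.8, 91.0]
wrist_force: [0.2, -12.2, -2.6]
opening: 0.0001
```

```bash
python3 look.py c7
```

```text
{'t': np.float64(9.75), 'eef_pos': array([0.5576, 0.0063, 0.0577]), 'orientation': array([179.8923,   0.7448,  90.9631]), 'wrist_force': array([  0.9108, -10.8297,  -3.4151])}
```

View pics/c7.png

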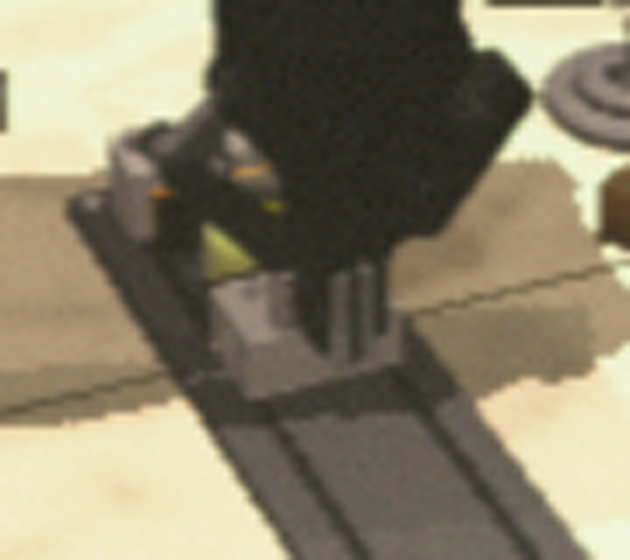

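Call:
{"op": "carry_out", "data": {
  "linear": [
    [0.001, 0, 0],
    [0.002, 0, 0]
  ],
  "rotation": [
    [0, 0, 0],
    [0, 0, 0]
  ],
  "fingers": [1, 1]
}}

```text
t: 9.95
eef_pos: [0.5575, 0.0074, 0.0577]
orientation: [179.9, 0.9, 90.9]
wrist_force: [0.0, -13.1, -3.4]
opening: -0.0002
```

Call:
{"op": "carry_out", "data": {
  "linear": [
    [0.001, 0, 0],
    [0.002, 0, 0]
  ],
  "rotation": [
    [0, 0, 0],
    [0, 0, 0]
  ],
  "fingers": [1, 1]
}}

```text
t: 10.15
eef_pos: [0.5575, 0.0085, 0.0577]
orientation: [179.9, 1.1, 90.9]
wrist_force: [-0.7, -11.8, -2.4]
opening: -0.0002
```

Call:
{"op": "carry_out", "data": {
  "linear": [
    [0.001, 0, 0],
    [0.002, 0, 0]
  ],
  "rotation": [
    [0, 0, 0],
    [0, 0, 0]
  ],
  "fingers": [1, 1]
}}

```text
t: 10.35
eef_pos: [0.5575, 0.0096, 0.0578]
orientation: [179.9, 1.3, 90.8]
wrist_force: [-0.1, -11.1, -2.5]
opening: -0.0001
```

Call:
{"op": "carry_out", "data": {
  "linear": [
    [0.001, 0, 0],
    [0.002, 0, 0]
  ],
  "rotation": [
    [0, 0.004, 0],
    [0, 0.004, 0]
  ],
  "fingers": [1, 1]
}}

```text
t: 10.55
eef_pos: [0.5574, 0.0107, 0.0578]
orientation: [179.9, 1.3, 90.8]
wrist_force: [-0.1, -12.3, -3.9]
opening: -0.0
```

Call:
{"op": "carry_out", "data": {
  "linear": [
    [0.001, 0, 0],
    [0.002, 0, 0]
  ],
  "rotation": [
    [0, 0.004, 0],
    [0, 0.004, 0]
  ],
  "fingers": [1, 1]
}}

```text
t: 10.75
eef_pos: [0.5574, 0.0117, 0.0577]
orientation: [179.9, 1.2, 90.7]
wrist_force: [-0.0, -11.6, -3.8]
opening: -0.0001
```

Still at the plain friction level (about 12 N). I continue in steps of about 1 mm and watch for the rise.

Call:
{"op": "carry_out", "data": {
  "linear": [
    [0.001, 0, 0],
    [0.002, 0, 0]
  ],
  "rotation": [
    [0, 0.004, 0.001],
    [0, 0.004, 0.001]
  ],
  "fingers": [1, 1]
}}

```text
t: 10.95
eef_pos: [0.5574, 0.0128, 0.0577]
orientation: [179.9, 1.2, 90.6]
wrist_force: [0.4, -11.6, -3.3]
opening: 0.0
```

Call:
{"op": "carry_out", "data": {
  "linear": [
    [0.001, 0, 0],
    [0.002, 0, 0]
  ],
  "rotation": [
    [0, 0.004, 0],
    [0, 0.004, 0]
  ],
  "fingers": [1, 1]
}}

```text
t: 11.15
eef_pos: [0.5573, 0.0138, 0.0577]
orientation: [179.9, 1.1, 90.6]
wrist_force: [0.2, -12.8, -3.9]
opening: -0.0001
```

```bash
python3 look.py c8
```

```text
{'t': np.float64(11.2), 'eef_pos': array([0.5573, 0.0139, 0.0577]), 'orientation': array([179.9402,   1.1079,  90.5867]), 'wrist_force': array([  0.2952, -12.2566,  -4.1572])}
```

View pics/c8.png

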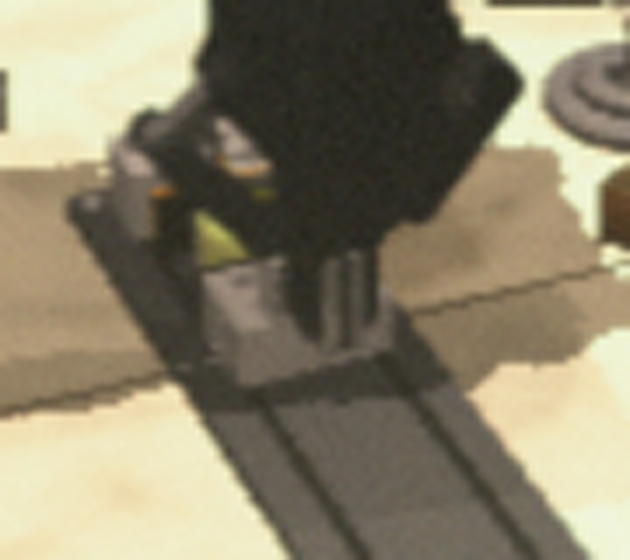

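Call:
{"op": "carry_out", "data": {
  "linear": [
    [0.001, 0, 0],
    [0.002, 0, 0]
  ],
  "rotation": [
    [0, 0.004, 0],
    [0, 0.004, 0]
  ],
  "fingers": [1, 1]
}}

```text
t: 11.4
eef_pos: [0.5573, 0.0148, 0.0577]
orientation: [180.0, 1.1, 90.5]
wrist_force: [0.4, -14.5, -3.3]
opening: -0.0002
```

```bash
python3 - <<'E'
from plant import ctrl
print(ctrl.sense()["wrist_force"])
E
```

```text
[  0.35848085 -14.54278507  -3.29357124]
```

Call:
{"op": "carry_out", "data": {
  "linear": [
    [0.001, 0, 0],
    [0.002, 0, 0]
  ],
  "rotation": [
    [0, 0.004, 0],
    [0, 0.004, 0]
  ],
  "fingers": [1, 1]
}}

```text
t: 11.6
eef_pos: [0.5573, 0.0155, 0.0577]
orientation: [180.0, 1.1, 90.5]
wrist_force: [0.3, -16.0, -2.5]
opening: 0.0001
```

Contact began at TCP y of about 0.0135, and the force is now 4 N above baseline (about 2 mm compression). About 1 mm remains.

Call:
{"op": "carry_out", "data": {
  "linear": [
    [0.001, 0, 0],
    [0.002, 0, 0]
  ],
  "rotation": [
    [0, 0.004, 0],
    [0, 0.004, 0]
  ],
  "fingers": [1, 1]
}}

```text
t: 11.8
eef_pos: [0.5573, 0.0162, 0.0577]
orientation: [180.0, 1.1, 90.4]
wrist_force: [0.8, -17.1, -3.5]
opening: -0.0001
```

Call:
{"op": "carry_out", "data": {
  "linear": [
    [0.0014, 0, 0],
    [0.0014, 0, 0]
  ],
  "rotation": [
    [0, 0, 0],
    [0, 0, 0]
  ],
  "fingers": [1, 1]
}}

```text
t: 12.0
eef_pos: [0.5572, 0.0162, 0.0578]
orientation: [180.0, 1.3, 90.4]
wrist_force: [0.5, -15.0, -3.3]
opening: -0.0002
```

Slide is at 2.7 mm or so. I back straight off, rise clear and look.

Call:
{"op": "carry_out", "data": {
  "linear": [
    [-0.005, 0, 0],
    [-0.015, 0, 0],
    [-0.03, 0, 0],
    [-0.04, 0, -0.02],
    [-0.06, 0, -0.06],
    [-0.1, 0, -0.1],
    [-0.15, 0, -0.12],
    [-0.2, 0, -0.12],
    [-0.25, 0, -0.12],
    [-0.3, 0, -0.12]
  ],
  "rotation": [
    [0, 0, 0],
    [0, 0, 0],
    [0, 0, 0],
    [0, 0, 0],
    [0, 0, 0],
    [0, 0, 0],
    [0, 0, 0],
    [0, 0, 0],
    [0, 0, 0],
    [0, 0, 0]
  ],
  "fingers": [1, 1, 1, 1, 1, 1, 1, 1, 1, 1]
}}

```text
t: 13.0
eef_pos: [0.5584, -0.2746, 0.1852]
orientation: [179.9, 1.4, 90.3]
wrist_force: [1.6, 1.6, 0.6]
opening: 0.0003
```

```bash
cat > look2.py <<'E'
from plant import ctrl,eyes
from h import *
import sys
s=ctrl.sense();print({k:np.round(s[k],4) for k in("t","eef_pos","orientation","wrist_force")})
S=eyes.snapshot("scene");T=eyes.snapshot("top");np.savez("sL.npz",**S);np.savez("tL.npz",**T)
a=cv2.resize(S["img"][145:195,263:313],None,fx=8,fy=8,interpolation=2)
b=cv2.resize(T["img"][185:235,208:258],None,fx=8,fy=8,interpolation=2)
cv2.imwrite(f"pics/{sys.argv[1]}.png",np.hstack([b,a]))
E
python3 look2.py d1
```

```text
{'t': np.float64(13.0), 'eef_pos': array([ 0.5584, -0.2746,  0.1852]), 'orientation': array([179.9214,   1.3614,  90.3327]), 'wrist_force': array([1.6021, 1.6465, 0.6425])}
```

View pics/d1.png

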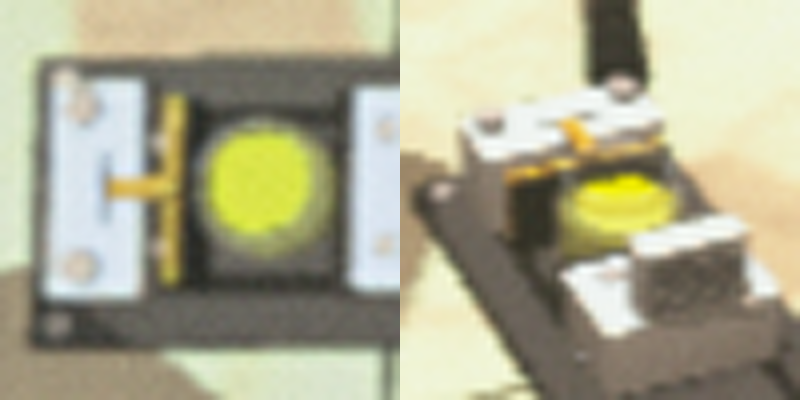

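The pointer tip at top crop (106,187) meets the line at (104,187). I check the pad's shift at subpixel level.

```bash
python3 - <<'E'
from h import *
r=[]
for f in("top0","tL"):
    d=dict(np.load(f+".npz"));I=d["img"].astype(float)
    w=np.clip(I[...,2]-I[...,0]-30,0,None)  # yellow weight
    sub=w[195:223,222:236]; 
    rows=slice(0,28)
    for (a,b) in((197,204),(213,219)):
        s=w[a:b,222:236]; print(f,"bar col",(s.sum(0)*np.arange(222,236)).sum()/s.sum())
    p=np.median(w[206:211,212:236],axis=0) if False else w[207:210,212:236].mean(0);print("ptr",p.round(0))
    g=I.mean(2);print("line rows",g[203:206,212:228].mean(0).round(0),g[211:214,212:228].mean(0).round(0))
    for u in (226,):
        X=cast(d,228,208,.037);Y=cast(d,227,208,.037);print("mm/px",1000*(Y-X)[1])
E
```

```text
top0 bar col 230.2976501305483
top0 bar col 230.04776119402985
ptr [ 0.  0.  0.  0.  0.  0.  0.  0.  0.  0.  0. 24. 45. 50. 60. 60. 58. 60.
 56. 34.  0.  0.  0.  0.]
line rows [103.  87. 136. 179. 183. 182. 185. 183. 169. 165. 180. 186. 181. 149.
  91.  81.] [ 99. 106. 152. 181. 185. 185. 185. 181. 167. 159. 181. 189. 180. 147.
  88.  62.]
mm/px 2.2179898379461607
tL bar col 229.46128226477936
tL bar col 228.9790454016298
ptr [  0.   0.   0.   0.   0.   0.   0.   0.   0.  14.  59.  63.  62.  72.
  84.  84.  84.  71.  33.   0.   0.  11.  72. 114.]
line rows [131. 112. 175. 226. 231. 228. 229. 227. 216. 208. 224. 231. 230. 193.
 118. 110.] [125. 135. 195. 228. 230. 229. 229. 228. 213. 206. 226. 232. 227. 190.
 110.  89.]
mm/px 2.2179898379461607
```

```bash
python3 - <<'E'
from h import *
from plant import eyes
F=np.mean([eyes.snapshot("top")["img"].astype(float) for _ in range(8)],0);np.save("F.npy",F)
A=dict(np.load("top0.npz"))["img"].astype(float)
for n,I in(("0",A),("now",F)):
    for a,b in((198,204),(212,218)):
        R=I[a:b,220:238].mean(0);w=(R[:,1]+R[:,2]-2*R[:,0])/ (R.sum(1)/3);print(n,w.round(2))
    R=I[207:210,214:236].mean(0);w=(R[:,1]+R[:,2]-2*R[:,0])/(R.sum(1)/3);print(n,"ptr 214..",w.round(2))
E
```

```text
0 [-0.19 -0.2  -0.2  -0.19 -0.15 -0.1   0.08  0.23  0.2   0.69  1.19  1.32
  0.91  0.11  0.2   0.27  0.22  0.2 ]
0 [-0.23 -0.22 -0.22 -0.2  -0.11  0.06  0.19  0.19  0.28  0.9   1.36  1.28
  0.71  0.2   0.29  0.17  0.22  0.17]
0 ptr 214.. [-0.07 -0.15 -0.19 -0.18 -0.21 -0.23 -0.2  -0.13  0.11  0.64  0.96  1.07
  1.32  1.39  1.34  1.34  1.3   1.27  0.74  0.06  0.36  0.19]
now [-0.13 -0.14 -0.12 -0.1  -0.11 -0.12  0.03  0.32  0.71  1.14  1.29  0.85
  0.12  0.16  0.21  0.42  0.69  0.93]
now [-0.16 -0.15 -0.13 -0.12 -0.09  0.04  0.16  0.44  0.94  1.29  1.11  0.29
  0.2   0.31  0.37  0.56  0.79  0.94]
now ptr 214.. [-0.08 -0.11 -0.1  -0.11 -0.12 -0.15 -0.18  0.48  0.93  0.9   0.92  1.06
  1.32  1.37  1.34  1.33  1.15  0.41  0.3   0.73  1.52  1.78]
```

The bar edges shifted 1.0–1.5 px (2.2–3.3 mm, mean about 2.8 mm), which agrees with the force reading (about 2.6 mm). The pointer is at the line, the jar is upright, and the arm is well clear. I hand it in.

```bash
python3 - <<'E'
from plant import ctrl,order
s=ctrl.sense();print(s["t"],s["eef_pos"],s["wrist_force"])
print(order.close_job())
E
```

```text
13.5 [ 0.55910134 -0.27068541  0.18472149] [ 0.2063525  -0.15211749  0.30201304]
the job is handed in; nothing more can be done
None
```

The flux jar stands upright on the holder's bed between the slide and the pad. The slide holds it there with the spring pressed about half-way. I handed the job in at 13.5 s with the arm well clear.

**What I did:** I picked the larger yellow-green jar and gripped it softly. I set it down about 10 mm short of the pad, then pushed the slide up from behind its tab in roughly 1 mm steps. The push force rose from about 12 N (friction alone) to 17 N. I then backed straight off.

**Last checks:**
- **Spring force and travel:** the force was about 5.2 N above friction, which is about 2.6 mm of compression. The slide travelled about 2.7 mm after first touch.
- **Pad in the camera:** the brass bar's edges had moved by 1.0–1.5 px, a mean of about 2.8 mm, and the pointer tip met the line. The tip alone read higher, at 3 to 4 mm, because it overlaps the line. The camera reading is therefore only good to about 1 mm.
- **Never fully home:** by force and slide travel, the spring never went past about 3 mm of its 6 mm.
- **Did not work:** a final 0.3 mm nudge did not move the slide, so it stayed slightly under half-way.

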